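# Load the sampler rail with sample vials in order of height

## Robot

A 7-joint arm with a two-finger parallel gripper is mounted at the origin on a cart in front of the work surface, level with it; the furniture and walls round the work are solid. World frame = base frame: x ahead of the robot, y to its left, z up, the work surface at z = 0. Lengths are in mm, angles in rad, forces in N, time in s.
With the tool pointing down it reaches from about 400 to 875 mm from the base axis. Payload 19.3 kg.
Tool frame: the origin (TCP) lies at the very end of the fingers, on their centre line; the grasp point (between the pads) lies 19 mm behind it (grip_point_offset is the z of the grasp point in the tool frame, in mm); z points along the fingers, x is the direction in which the jaws open and shut, and the axes are right-handed (so a half turn about z gives the same grasp; the last joint's range is limited). The gripper opens to 85 mm and grips with 20 to 120 N. Pads are 22 mm wide; open, the fingers measure 114 mm over their backs; the gripper's body (76 mm by 85 mm) begins 54 mm behind the grasp point. The pads swing forward as they close: fully open they stand 13 mm farther back than shut.
Start: joints at [-0.07, 0.521, -0.036, 1.599, 0.021, 1.021, -0.113], TCP at [624.992, -0.025, 231.291] pointing down, gripper open.
Joint ranges: [-2.91, 2.91], [-0.3, 2.13], [-1.5, 1.42], [0.17, 2.43], [-1.26, 4.41], [0.16, 1.93], [-2.52, 2.52]. Speed limits (rad/s): [1.89, 1.89, 2.39, 2.39, 3.01, 3.01, 3.01].

## Interface

Orientations are given as a 3x3 rotation matrix whose columns are the frame's x, y, z axes.
In Python, from workcell import movep, movel, goto_joints, open_gripper, clamp, wait, inverse_kinematics, read_state, camera, PlanningError, finish_job, grip_point_offset gives the robot as it stands. Calls block until the motion is done:
- movep(position, orientation): joint-space move of the TCP to a pose.
- movel(position, frame=None, max_speed=150, guard=None): straight line of the TCP; frame=None keeps the orientation; max_speed is the mean speed in mm/s. With guard (N) it stops when the force on the tool has changed by that much, and returns True; else False.
- goto_joints(angles): joint-space move.
- open_gripper() and clamp(): open the fingers fully, or close them until they stop; the grip force is fixed at half the most.
- wait(seconds).
- inverse_kinematics(position, orientation): joint angles nearest the present ones, or None.
- read_state(): the state.
- camera(name): name is "scene" or "side" or "wrist"; returns a dict with "image" (384x512x3 uint8, blue, green, red), "range_z" (384x512 float32, mm along the optical axis (not along the pixel's ray), 0 where there is no reading), "fx", "fy", "cx", "cy" (pixels), "dist_coeffs" ([k1, k2, p1, p2, k3] as OpenCV has them; the pictures are not rectified), "cam_to_world" (4x4, takes a point from camera to world coordinates). Camera axes: x right, y up, looking along -z (the intrinsics and any distortion apply to the point x, -y, -z); pixel columns grow to the right and rows downward; lengths in mm; the calibration is good to about 2 mm. A picture is of the moment at which its call begins.
A pose or a line that the arm cannot do raises PlanningError and nothing moves.
- finish_job(): hands the job in, once; it reports no verdict.
The state is a dict: "time": time; "qpos": joint angles; "qvel": joint speeds; "joint_efforts": joint torques, N m; "eef_pos": TCP position; "tool_rot": TCP orientation; "ft_force": force on the tool from outside, world axes, zero at the start; "torque": the same for the moment, N m; "finger_gap": finger opening in mm.
Only numpy, scipy, OpenCV 4.12 (cv2) and the standard library are available. Lean on these libraries where they do the work, as an engineer would, in place of code of your own. Each camera call takes 0.05 s, during which the arm holds its last target.

## Task

Load the sampler rail for the moisture run: stand the four sample vials upright in its four seats in order of height, the shortest in the seat next to the white drive head and the tallest in the seat farthest from it, because the needle is only wound upward as the run moves away from the head. Each vial must sit right down on the floor of its seat and be let go; do not tip any vial over on the way.

Things in the scene. Friction and masses are not known exactly. Their poses are not given: they have to be found in the camera images.
- vial_15ml: shortest of four loose sample vials: clear glass cylinder 28 mm wide, 50 mm tall in all, pale granules in its lower part; full width up to 34 mm above its base, then a ribbed white screw cap 25 mm wide, 12 mm high, with a grey disc on top. 38 g give or take a third. Origin: centre of its underside, z up the vial. Starts upright on the beige worktop (z = 4.5 mm) in front of the robot, places shuffled
- vial_20ml: second shortest of four loose sample vials: clear glass cylinder 28 mm wide, 65 mm tall in all, pale granules in its lower part; full width up to 49 mm above its base, then a ribbed white screw cap 25 mm wide, 12 mm high, with a grey disc on top. 45 g give or take a third. Origin: centre of its underside, z up the vial. Starts upright on the beige worktop (z = 4.5 mm) in front of the robot, places shuffled
- vial_30ml: second tallest of four loose sample vials: clear glass cylinder 28 mm wide, 80 mm tall in all, pale granules in its lower part; full width up to 64 mm above its base, then a ribbed white screw cap 25 mm wide, 12 mm high, with a grey disc on top. 55 g give or take a third. Origin: centre of its underside, z up the vial. Starts upright on the beige worktop (z = 4.5 mm) in front of the robot, places shuffled
- vial_40ml: tallest of four loose sample vials: clear glass cylinder 28 mm wide, 97 mm tall in all, pale granules in its lower part; full width up to 81 mm above its base, then a ribbed white screw cap 25 mm wide, 12 mm high, with a grey disc on top. 68 g give or take a third. Origin: centre of its underside, z up the vial. Starts upright on the beige worktop (z = 4.5 mm) in front of the robot, places shuffled
- seat_a: one of four identical round grey flared seats in a row, 60 mm apart, fixed on the sampler rail: bore 33 mm wide, flaring from 8 mm height to a 45 mm mouth at the rim (52 mm outside), 16 mm above its underside; inside floor 3 mm above its underside. Origin: centre of its underside, on the rail top (z = 16.5 mm); z up, y along the rail. Letters are shuffled
- seat_b: one of four identical round grey flared seats in a row, 60 mm apart, fixed on the sampler rail: bore 33 mm wide, flaring from 8 mm height to a 45 mm mouth at the rim (52 mm outside), 16 mm above its underside; inside floor 3 mm above its underside. Origin: centre of its underside, on the rail top (z = 16.5 mm); z up, y along the rail. Letters are shuffled
- seat_c: one of four identical round grey flared seats in a row, 60 mm apart, fixed on the sampler rail: bore 33 mm wide, flaring from 8 mm height to a 45 mm mouth at the rim (52 mm outside), 16 mm above its underside; inside floor 3 mm above its underside. Origin: centre of its underside, on the rail top (z = 16.5 mm); z up, y along the rail. Letters are shuffled
- seat_d: one of four identical round grey flared seats in a row, 60 mm apart, fixed on the sampler rail: bore 33 mm wide, flaring from 8 mm height to a 45 mm mouth at the rim (52 mm outside), 16 mm above its underside; inside floor 3 mm above its underside. Origin: centre of its underside, on the rail top (z = 16.5 mm); z up, y along the rail. Letters are shuffled
- drive_head: drive head of the sampler rail: white box 56 x 50 x 40 mm high with a black knob on top (52 mm high in all), fixed at the left or the right end of the rail; the other end has only a low grey block, 14 mm high. Origin: centre of its underside, on the rail top, level with the seats' undersides; y along the rail (either way), x across it. Seats are centred 68, 128, 188 and 248 mm from it

How it is judged:
By the outcome, as a careful person would: the job done as asked, in the order asked, and still so for the second after the job is handed in, with the robot touching nothing.
It also fails if it takes over 93 s, if anything falls off the work surface, if the arm or the gripper's body presses on something with over 40 N, if the wrist force passes 120 N, or if a joint passes its speed limit or range.

## Working session

There is one attempt and no reset: what is moved stays moved. The work goes in short steps, each a Python script; the robot and the scene stay as the last script left them, time stands still between calls to the robot, and variables do not carry over. Pictures are saved under pics/ and viewed, and the job is handed in when it is done.

```bash
mkdir -p pics; ls; python3 - <<'E'
from workcell import *
import cv2, numpy as np, pickle
for n in ("scene","side","wrist"):
    c=camera(n); pickle.dump(c,open(f'pics/{n}0.pkl','wb')); cv2.imwrite(f'pics/{n}0.png',c["image"])
    print(n,c["fx"],c["cx"],c["cy"],c["dist_coeffs"],np.round(c["cam_to_world"],3).tolist())
s=read_state();print(s["time"],s["finger_gap"],grip_point_offset)
print(np.round(s["tool_rot"],3))
E
```

```text
pics
scene 354.72644898039135 252.33969802583928 194.85650106138922 [-0.07242799  0.          0.          0.          0.        ] [[-0.519, 0.409, -0.75, -98.823], [-0.855, -0.246, 0.457, 585.138], [0.003, 0.879, 0.477, 460.465], [0.0, 0.0, 0.0, 1.0]]
side 443.6218721295529 265.4007833818433 193.22076278095128 [-0.00233007  0.          0.          0.          0.        ] [[0.858, 0.334, -0.391, 200.085], [-0.514, 0.535, -0.671, -456.71], [-0.015, 0.776, 0.63, 647.461], [0.0, 0.0, 0.0, 1.0]]
wrist 341.3556785537186 262.049934222659 194.12491528068162 [-0.08379378  0.          0.          0.          0.        ] [[1.0, -0.0, 0.001, 625.344], [0.0, 0.965, 0.264, 65.961], [-0.001, -0.264, 0.965, 373.171], [0.0, 0.0, 0.0, 1.0]]
0.15 85.24606562732707 -18.700000000000003
[[ 1.    -0.    -0.001]
 [-0.    -1.    -0.   ]
 [-0.001  0.    -1.   ]]
```

View pics/scene0.png

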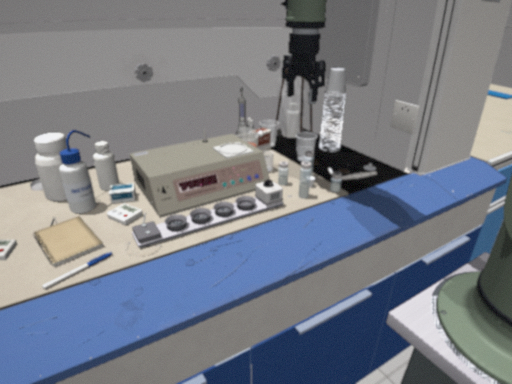

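View pics/side0.png

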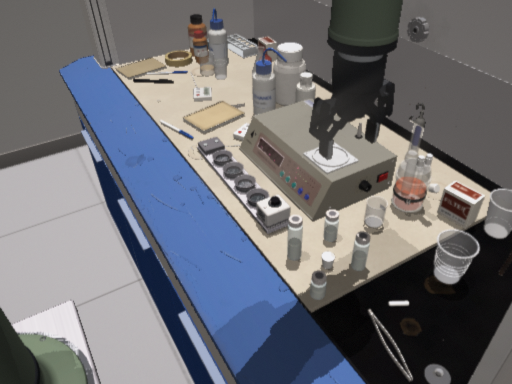

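View pics/wrist0.png

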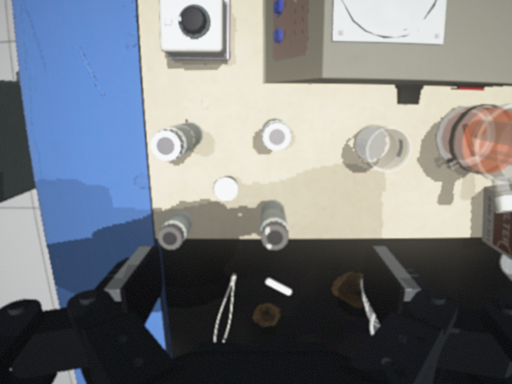

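```bash
cat > h.py <<'E'
import cv2, numpy as np, pickle
def cloud(c):
    K=np.array([[c["fx"],0,c["cx"]],[0,c["fy"],c["cy"]],[0,0,1.]])
    H,W=c["range_z"].shape
    u,v=np.meshgrid(np.arange(W),np.arange(H))
    p=cv2.undistortPoints(np.stack([u,v],-1).reshape(-1,1,2).astype(float),K,np.array(c["dist_coeffs"])).reshape(H,W,2)
    z=c["range_z"].astype(float)
    P=np.stack([p[...,0]*z,-p[...,1]*z,-z,np.ones_like(z)],-1)@np.array(c["cam_to_world"]).T
    P=P[...,:3]; P[z<=0]=np.nan
    return P
def big(img,x0,y0,x1,y1,s,name): cv2.imwrite(name,cv2.resize(img[y0:y1,x0:x1],None,fx=s,fy=s,interpolation=cv2.INTER_CUBIC))
E
python3 - <<'E'
from h import *
c=pickle.load(open('pics/wrist0.pkl','rb'));P=cloud(c)
for n,(u,v) in dict(headknob=(192,20),A=(167,146),B=(277,135),C=(172,235),D=(274,235),cap=(226,188),top1=(230,110),beaker=(372,145)).items():
    print(n,np.round(P[v,u],1), np.round(np.nanmedian(P[v-2:v+3,u-2:u+3].reshape(-1,3),0),1))
    q=P[v-22:v+23,max(u-22,0):u+23].reshape(-1,3); zt=np.nanmedian(P[v-2:v+3,u-2:u+3,2])
    q=q[abs(q[:,2]-zt)<4]; 
    if len(q):
        (cx,cy),r=cv2.minEnclosingCircle(q[:,:2].astype(np.float32)); print('   top',len(q),q.mean(0).round(1),'mec',round(cx,1),round(cy,1),round(r,1))
big(c["image"],140,90,310,260,4,'pics/wcrop.png')
c=pickle.load(open('pics/side0.pkl','rb'));P=cloud(c)
big(c["image"],190,130,400,310,3.5,'pics/scrop.png')
for n,(u,v) in dict(s1=(222,157),s2=(233,170),s3=(245,184),s4=(258,197),knob=(274,201),v1=(295,222),v2=(332,216),v3=(362,240),v4=(318,278)).items():
    print(n,np.round(P[v,u],1))
E
```

```text
headknob [566.9 132.7  68.9] [566.7 132.9  68.2]
A [548.7  31.5 100.6] [549.   31.6 101.4]
   top 761 [548.   32.4 101.2] mec 547.5 32.1 13.1
B [638.3  37.   68.5] [638.3  37.1  69.6]
   top 603 [637.9  35.7  69.3] mec 638.0 35.4 13.0
C [534.2 -64.1  54.1] [534.2 -64.   54.2]
   top 457 [531.9 -66.2  54. ] mec 531.4 -66.5 13.3
D [636.  -51.7  83.9] [636.  -51.6  84.5]
   top 556 [636.5 -52.9  84.2] mec 636.8 -53.7 13.0
cap [587.7 -21.1  30.6] [587.6 -21.2  30.3]
   top 443 [587.5 -22.5  30. ] mec 587.4 -22.8 12.7
top1 [591.3  57.2   5.8] [591.2  57.2   4.2]
   top 2013 [591.2  57.    4.2] mec 590.9 56.9 32.8
beaker [744.2  20.8   5.9] [744.2  20.9   6.6]
   top 989 [741.3  21.3   5.4] mec 743.3 21.4 33.0
s1 [572.6 394.8  18.1]
s2 [569.9 330.1  18.8]
s3 [568.  266.9  18.4]
s4 [570.5 211.5  17.3]
knob [561.6 129.1  68.3]
v1 [541.8  25.2 101.8]
v2 [632.   29.6  70. ]
v3 [628.4 -60.2  83. ]
v4 [527.1 -69.8  52.8]
```

View pics/wcrop.png

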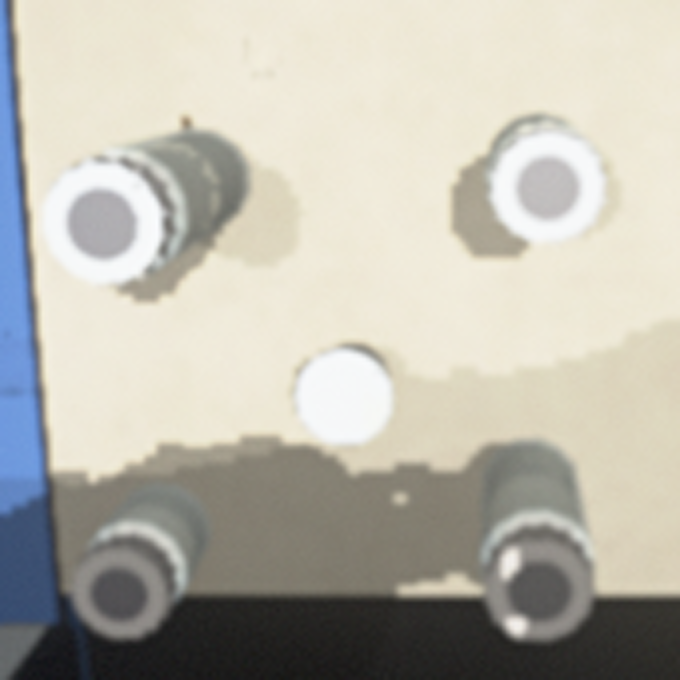

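View pics/scrop.png

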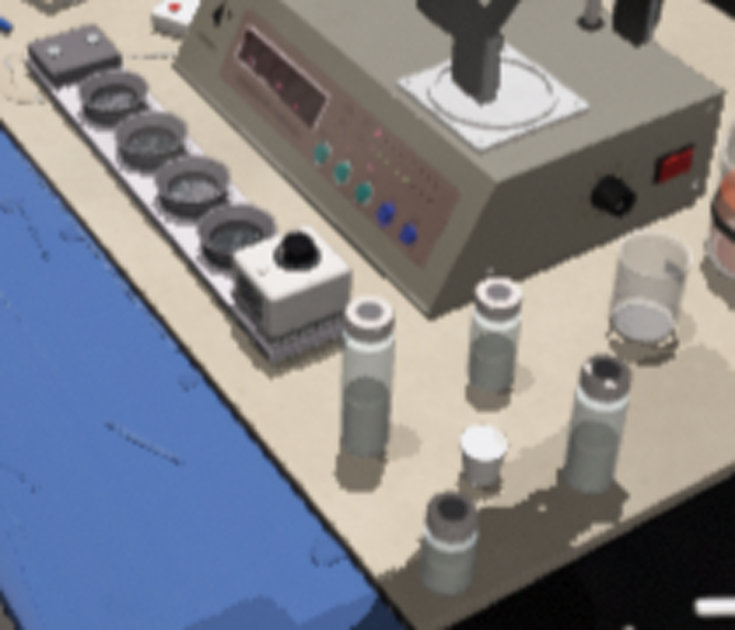

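```bash
python3 - <<'E'
from h import *
for n in("side","scene"):
    c=pickle.load(open(f'pics/{n}0.pkl','rb'));P=cloud(c)
    p=P.reshape(-1,3);p=p[~np.isnan(p[:,0])]
    # vial tops, this camera
    for nm,x,y,z in(("A",547.8,32,101.3),("B",638,35.5,69.5),("C",532,-66,54.2),("D",636.7,-53,84.3)):
        q=p[(abs(p[:,0]-x)<25)&(abs(p[:,1]-y)<25)&(abs(p[:,2]-z)<4)]
        if len(q):
            (cx,cy),r=cv2.minEnclosingCircle(q[:,:2].astype(np.float32));print(n,nm,len(q),round(cx,1),round(cy,1),round(r,1),q[:,2].mean().round(1))
    # rail rims
    q=p[(abs(p[:,0]-570)<45)&(p[:,1]>150)&(p[:,1]<460)&(abs(p[:,2]-32.5)<2.5)]
    print(n,'rim',len(q))
    h=np.histogram(q[:,1],np.arange(150,460,5))[0];print(h)
    for y0 in (220,300,390):
        print(y0,[ (x0,round(float(np.max(w)),0)) if len(w:=p[(abs(p[:,0]-x0)<5)&(abs(p[:,1]-y0)<20)][:,2]) else (x0,None) for x0 in range(470,760,10)])
E
```

```text
side A 118 546.8 32.6 14.2 100.8
side B 101 636.9 36.3 13.3 68.7
side C 142 530.2 -67.2 13.2 53.8
side D 122 635.7 -53.1 13.3 84.0
side rim 339
[ 1  1  0  0  0  0  2  5  6  5  4  7  7 11 18  6  0  4  6  6  2  8  2  6
  8 12  9  6  0  4  6  2  4  2  2  4  4 12  6  7  0  5  7  3  3  1  5  2
  4  6 15  4  0  0  3 10 14 12 18 12 11]
220 [(470, 2.0), (480, 2.0), (490, 3.0), (500, 6.0), (510, 6.0), (520, 6.0), (530, 18.0), (540, 34.0), (550, 35.0), (560, 34.0), (570, 33.0), (580, 34.0), (590, 33.0), (600, 6.0), (610, 6.0), (620, 22.0), (630, 44.0), (640, 62.0), (650, 80.0), (660, 93.0), (670, 103.0), (680, 104.0), (690, 103.0), (700, 104.0), (710, 104.0), (720, 104.0), (730, 103.0), (740, 102.0), (750, None)]
300 [(470, 2.0), (480, 2.0), (490, 3.0), (500, 6.0), (510, 6.0), (520, 6.0), (530, 16.0), (540, 32.0), (550, 32.0), (560, 33.0), (570, 32.0), (580, 33.0), (590, 33.0), (600, 14.0), (610, 7.0), (620, 23.0), (630, 44.0), (640, 65.0), (650, 80.0), (660, 92.0), (670, 103.0), (680, 104.0), (690, 104.0), (700, 103.0), (710, 103.0), (720, 103.0), (730, 103.0), (740, 103.0), (750, 104.0)]
390
[... 1167 characters left out ...]
5.0), (530, 17.0), (540, 32.0), (550, 34.0), (560, 31.0), (570, 33.0), (580, 32.0), (590, 30.0), (600, None), (610, None), (620, 24.0), (630, 48.0), (640, 69.0), (650, 82.0), (660, 100.0), (670, 102.0), (680, 102.0), (690, 102.0), (700, 102.0), (710, 102.0), (720, 102.0), (730, 102.0), (740, 102.0), (750, 102.0)]
390 [(470, -0.0), (480, 0.0), (490, 1.0), (500, 5.0), (510, 4.0), (520, 5.0), (530, 16.0), (540, 32.0), (550, 31.0), (560, 31.0), (570, 32.0), (580, 32.0), (590, 32.0), (600, 15.0), (610, None), (620, 27.0), (630, 42.0), (640, 62.0), (650, 81.0), (660, 99.0), (670, 102.0), (680, 102.0), (690, 102.0), (700, 100.0), (710, 100.0), (720, 100.0), (730, 100.0), (740, 100.0), (750, 100.0)]
```

```bash
python3 - <<'E'
from workcell import *
from h import *
R=np.diag([1.,-1,-1])
movep([566,320,260],R)
wait(0.2)
c=camera("wrist"); pickle.dump(c,open('pics/wrist1.pkl','wb')); cv2.imwrite('pics/wrist1.png',c["image"])
s=read_state();print(s["time"],s["eef_pos"],np.round(s["qpos"],2))
P=cloud(c);p=P.reshape(-1,3);p=p[~np.isnan(p[:,0])]
from scipy.optimize import least_squares
q=p[(abs(p[:,0]-566)<40)&(p[:,1]>165)&(p[:,1]<420)&(abs(p[:,2]-32.5)<2)]
print(len(q))
for y in(201,261,321,381):
    d=q[np.hypot(q[:,0]-566,q[:,1]-y)<29]
    if len(d)<20: print(y,len(d));continue
    r=least_squares(lambda v:np.hypot(d[:,0]-v[0],d[:,1]-v[1])-v[2],[566,y,24],loss='soft_l1')
    m=cv2.minEnclosingCircle(d[:,:2].astype(np.float32))
    print(y,len(d),r.x.round(1),m,d[:,2].mean().round(1))
E
```

```text
1.6417 [566.48790999 319.05480025 259.99210277] [-0.55  0.54 -0.08  1.49  0.04  1.11 -0.64]
1728
201 342 [564.  202.7  23.2] ((564.55078125, 202.17832946777344), 25.700069427490234) 31.8
261 406 [565.7 262.3  23.5] ((565.5562744140625, 261.9078063964844), 25.57073211669922) 31.9
321 470 [566.9 322.2  23.5] ((567.058349609375, 322.1382751464844), 25.615707397460938) 31.9
381 510 [567.6 382.3  23.1] ((567.7527465820312, 382.1895446777344), 25.248109817504883) 31.9
```

View pics/wrist1.png

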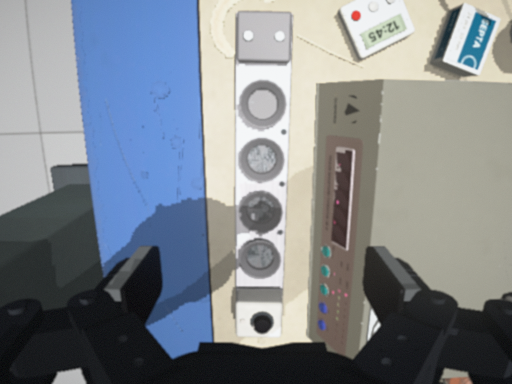

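```bash
cat >> h.py <<'E'
from workcell import *
R=np.diag([1.,-1,-1])
SEAT=[(564.4,202.3),(565.6,262.2),(566.8,322.1),(567.9,382.1)]
def st(tag):
    s=read_state();print(tag,round(s["time"],2),np.round(s["eef_pos"],1),'F',np.round(s["ft_force"],1),'gap',round(s["finger_gap"],1),flush=True);return s
def to(xy,z,joint=False):
    (movep([xy[0],xy[1],z],R) if joint else movel([xy[0],xy[1],z],R))
def pick(xy,g):
    zt=4.5+g-18.7
    to(xy,max(zt+30,130)+20,True); s=st('above')
    e=np.array(xy)-s["eef_pos"][:2]; cmd=np.array(xy)+e
    to(cmd,zt); st('down'); clamp(); st('clamped')
    to(cmd,zt+125); s=st('lifted'); return s
def place_above(xy,g):
    zt=19.5+g-18.7
    to(xy,zt+105,True); wait(.15); s=st('above seat'); e=np.array(xy)-s["eef_pos"][:2]; return np.array(xy)+e
def place(cmd,g):
    zt=19.5+g-18.7
    to(cmd,zt+18); 
    s=st('at mouth')
    h=movel([cmd[0],cmd[1],zt-3],R,max_speed=25,guard=5); s=st(f'guard {h}'); print('base z',s["eef_pos"][2]+18.7-g)
E
python3 - <<'E'
from h import *
st('0')
pick((531.6,-66.4),35)
cmd=place_above(SEAT[0],35)
st('settled')
c=camera("wrist"); pickle.dump(c,open('pics/wrist2.pkl','wb')); cv2.imwrite('pics/wrist2.png',c["image"])
c=camera("side"); pickle.dump(c,open('pics/side2.pkl','wb')); cv2.imwrite('pics/side2.png',c["image"][50:350,150:450].repeat(2,0).repeat(2,1))
E
```

```text
0 1.64 [566.5 319.1 260. ] F [ 0.7  0.1 -0.1] gap 85.4
above 3.13 [532.3 -65.2 150.3] F [0.7 0.3 0.7] gap 85.3
down 4.14 [531.4 -67.6  21.5] F [0.8 0.1 0.5] gap 85.4
clamped 4.72 [531.1 -67.6  21.3] F [-3.   0.4 10.5] gap 26.1
lifted 5.7 [530.5 -67.6 145.1] F [-0.6  0.1 -0.4] gap 25.4
above seat 6.91 [564.8 200.4 140.9] F [-0.1 -0.  -0. ] gap 25.8
settled 6.91 [564.8 200.4 140.9] F [-0.1 -0.  -0. ] gap 25.8
```

View pics/wrist2.png

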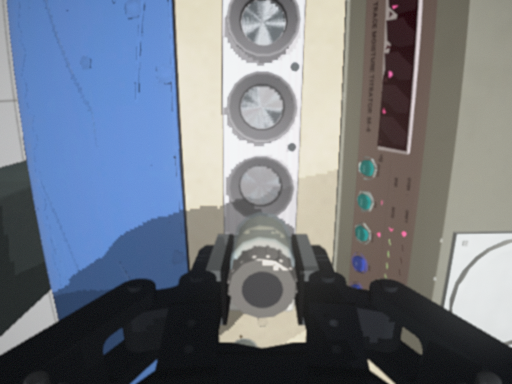

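View pics/side2.png

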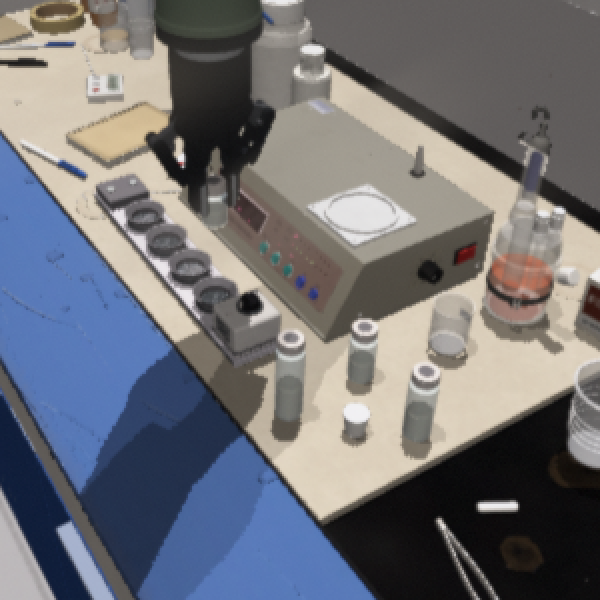

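```bash
python3 - <<'E'
from h import *
for i in range(4):
    wait(.1);s=st('w')
print(np.round(s["tool_rot"],4))
E
```

```text
w 7.11 [564.6 201.6 140.9] F [-0.4 -0.4 -0.4] gap 25.9
w 7.21 [564.5 202.  140.9] F [-0.2 -0.3 -0.3] gap 25.8
w 7.31 [564.4 202.2 140.8] F [-0.7 -0.  -0.7] gap 25.6
w 7.41 [564.4 202.3 140.8] F [ 0.1 -0.1 -0.4] gap 25.9
[[ 1.  0. -0.]
 [ 0. -1.  0.]
 [-0. -0. -1.]]
```

```bash
python3 - <<'E'
from h import *
c=camera("wrist");P=cloud(c);s=st('')
u,v=262,290
print(P[v,u])
q=P[250:325,225:300].reshape(-1,3);q=q[abs(q[:,2]-P[v,u,2])<2.5]
m=cv2.minEnclosingCircle(q[:,:2].astype(np.float32));print(len(q),m,q[:,2].mean())
E
```

```text
7.46 [564.4 202.3 140.8] F [-0.1  0.1 -0.1] gap 25.5
[564.89587156 202.23797512 173.60666993]
3479 ((564.902099609375, 201.7833251953125), 17.30230140686035) 173.617610264436
```

```bash
python3 - <<'E'
from h import *
place((563.9,201.5),35)
wait(.2); st('pre-open')
c=camera("side"); cv2.imwrite('pics/side3.png',c["image"][100:250,180:330].repeat(4,0).repeat(4,1))
E
```

```text
at mouth 8.19 [564.3 201.7  54.5] F [ 0.6 -0.2  1.1] gap 25.4
guard True 8.87 [563.8 201.5  36.4] F [-1.9 -0.2  9.9] gap 26.0
base z 20.061053021461632
pre-open 9.07 [563.8 201.5  36.3] F [-2.6 -0.5 10.4] gap 25.7
```

View pics/side3.png

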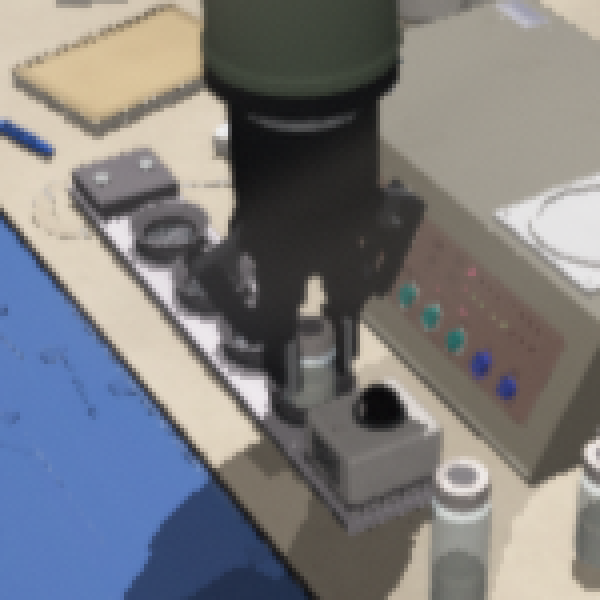

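```bash
cat >> h.py <<'E'
def pick(xy,g):
    zt=4.5+g-18.7
    to(xy,max(zt+30,130)+20,True); wait(.4); st('above')
    to(xy,zt); wait(.25); st('down'); clamp(); st('clamped')
    to(xy,zt+125); st('lifted')
def release(g):
    s=st('pre-open'); open_gripper(); st('open'); p=s["eef_pos"]
    movel([p[0],p[1],p[2]+120],R); st('up')
def cap(c,s,h,g):
    P=cloud(c); z=s["eef_pos"][2]+18.7-g+h
    q=P.reshape(-1,3); e=s["eef_pos"]
    k=(abs(q[:,2]-z)<3)&(np.hypot(q[:,0]-e[0],q[:,1]-e[1])<12)
    img=c["image"].reshape(-1,3)
    print('cap pts',k.sum(),'z',np.nanmedian(q[k][:,2]))
E
python3 - <<'E'
from h import *
release(35)
c=camera("wrist"); cv2.imwrite('pics/wrist4.png',c["image"])
c=camera("side"); cv2.imwrite('pics/side4.png',c["image"][100:300,180:380].repeat(3,0).repeat(3,1))
pick((637.7,35.6),38)
to(SEAT[1],19.5+38-18.7+105,True); wait(.6); st('above seat')
c=camera("wrist"); pickle.dump(c,open('pics/wrist5.pkl','wb')); cv2.imwrite('pics/wrist5.png',c["image"][150:350,160:360].repeat(3,0).repeat(3,1))
E
```

```text
pre-open 9.12 [563.8 201.5  36.3] F [-1.9 -0.1 10.2] gap 25.8
open 9.72 [563.5 201.4  36. ] F [ 0.  -0.9 -0.7] gap 85.3
up 10.68 [563.4 201.3 155.5] F [-0.6 -0.1 -0.1] gap 85.4
above 11.93 [637.6  36.1 150.1] F [-0.6  0.5 -0.3] gap 85.9
down 13.18 [638.   35.6  24.5] F [-0.1 -0.   0.5] gap 85.7
clamped 13.75 [637.7  35.6  24. ] F [-0.8  0.   4.5] gap 26.0
lifted 14.73 [637.2  35.6 147.8] F [-0.4  0.2 -0.9] gap 26.2
above seat 16.27 [565.6 262.2 143.8] F [-0.4  0.6 -0.9] gap 26.2
```

View pics/side4.png

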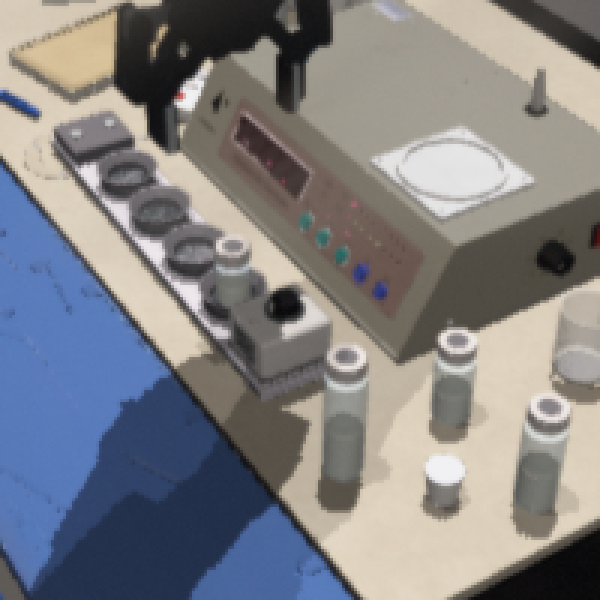

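View pics/wrist5.png

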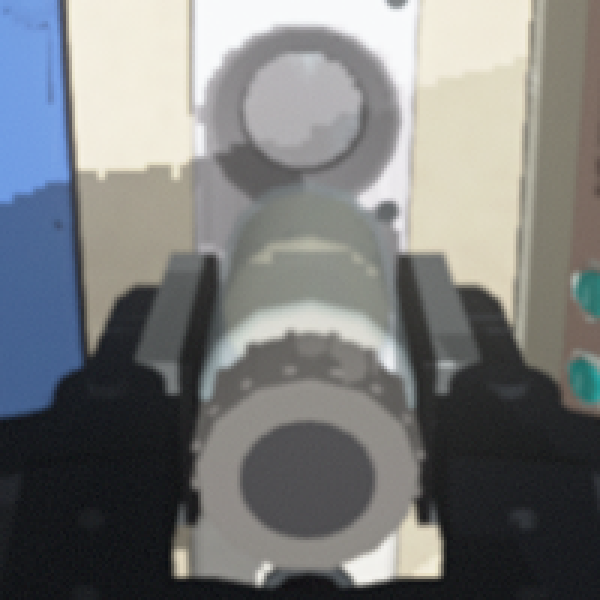

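```bash
python3 - <<'E'
from h import *
c=pickle.load(open('pics/wrist5.pkl','rb'));P=cloud(c);print(P[309,263])
g=38
place((565.0,262.0),g)
wait(.2);release(g)
c=camera("side"); cv2.imwrite('pics/side6.png',c["image"][100:300,180:380].repeat(3,0).repeat(3,1))
g=45
pick((636.7,-53.2),g)
to(SEAT[2],19.5+g-18.7+105,True); wait(.6); st('above seat')
c=camera("wrist"); P=cloud(c);pickle.dump(c,open('pics/wrist7.pkl','wb')); cv2.imwrite('pics/wrist7.png',c["image"][150:350,160:360].repeat(3,0).repeat(3,1))
E
```

```text
[566.45750578 262.65847135 189.33582609]
at mouth 17.06 [565.4 262.2  57.5] F [ 0.3 -0.2  0.2] gap 26.5
guard True 17.74 [564.9 262.   39. ] F [-2.3  0.3  8.9] gap 26.2
base z 19.68872002516696
pre-open 17.94 [564.9 262.   39. ] F [-2.  -0.4 10.3] gap 26.5
open 18.55 [564.5 261.8  38.6] F [0.3 0.9 0. ] gap 85.7
up 19.5 [564.4 261.8 158.1] F [0.  0.4 0.2] gap 85.4
above 21.18 [636.7 -52.8 150. ] F [-0.1 -0.3  0.1] gap 85.2
down 22.37 [637.1 -53.2  31.5] F [-0.8  0.7  0.6] gap 85.4
clamped 22.93 [636.7 -53.2  30.9] F [-1.5  0.4  3.4] gap 26.5
lifted 23.92 [636.2 -53.1 154.9] F [-0.1 -0.3 -0.6] gap 26.6
above seat 25.94 [566.8 322.1 150.8] F [ 0.2 -0.1 -1.3] gap 26.7
```

View pics/side6.png

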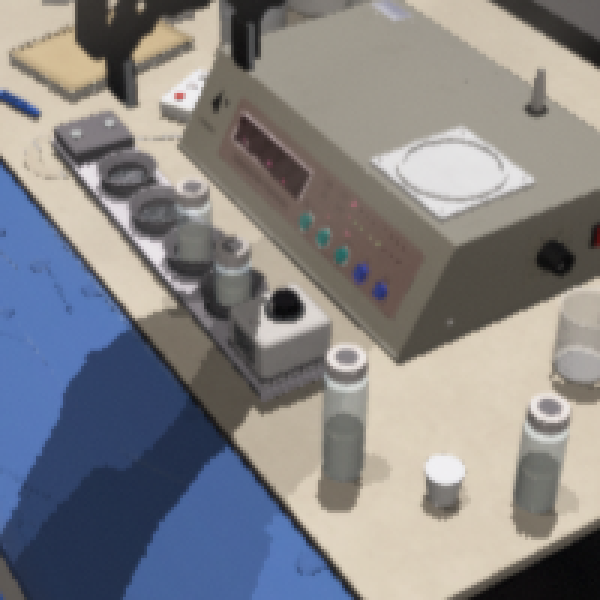

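View pics/wrist7.png

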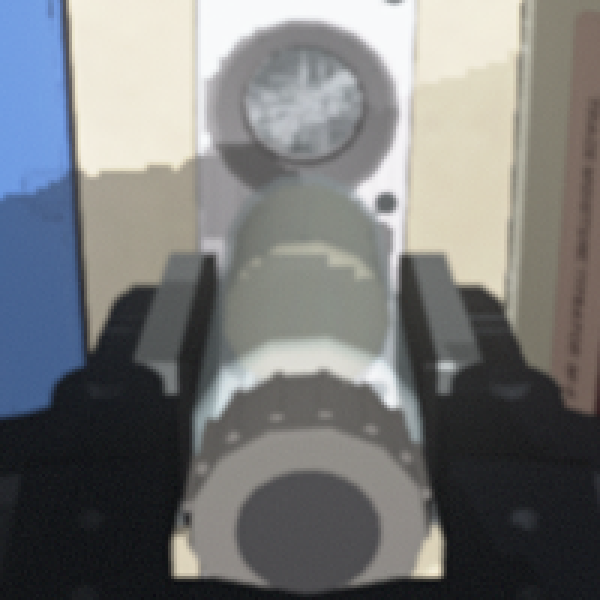

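```bash
python3 - <<'E'
from h import *
g=45
place((566.2,322.0),g)
wait(.2);release(g)
c=camera("side"); cv2.imwrite('pics/side8.png',c["image"][100:300,180:380].repeat(3,0).repeat(3,1))
g=55
pick((547.7,32.2),g)
to(SEAT[3],19.5+g-18.7+110,True); wait(.6); st('above seat')
c=camera("wrist"); P=cloud(c);pickle.dump(c,open('pics/wrist9.pkl','wb')); cv2.imwrite('pics/wrist9.png',c["image"][150:350,160:360].repeat(3,0).repeat(3,1))
E
```

```text
at mouth 26.73 [566.6 322.2  64.6] F [ 0.3  0.1 -0.4] gap 26.7
guard True 27.41 [566.1 321.9  45.9] F [-0.5 -0.2  8.8] gap 26.6
base z 19.624713299104954
pre-open 27.61 [566.1 321.9  45.9] F [-1.3 -0.1  9.7] gap 26.7
open 28.22 [565.7 321.7  45.5] F [-0.4 -0.1  0.4] gap 85.4
up 29.17 [565.6 321.7 165. ] F [ 0.1  0.6 -0.5] gap 85.1
above 30.73 [547.7  32.6 150. ] F [ 0.6  0.7 -0. ] gap 85.7
down 31.86 [548.1  32.2  41.5] F [0.4 0.2 0.1] gap 85.4
clamped 32.42 [547.7  32.2  40.9] F [-1.6  0.6  3.1] gap 26.6
lifted 33.41 [547.2  32.1 165. ] F [ 0.6 -0.4 -0.9] gap 26.5
above seat 35.33 [567.9 382.1 165.8] F [ 0.6  0.2 -0.9] gap 26.7
```

View pics/side8.png

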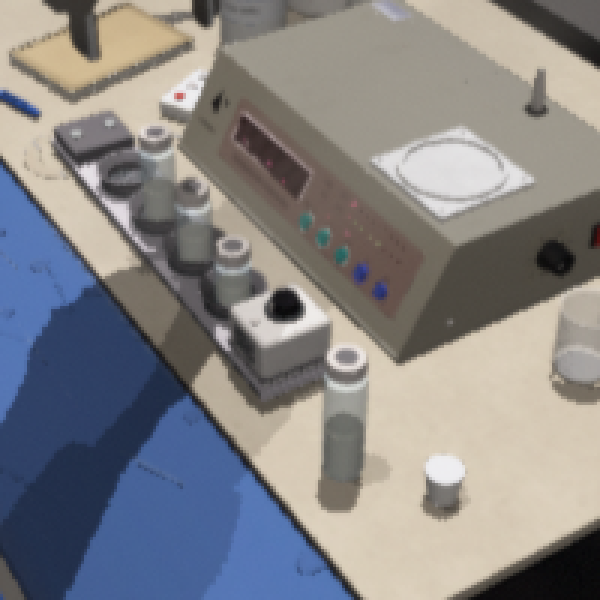

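View pics/wrist9.png

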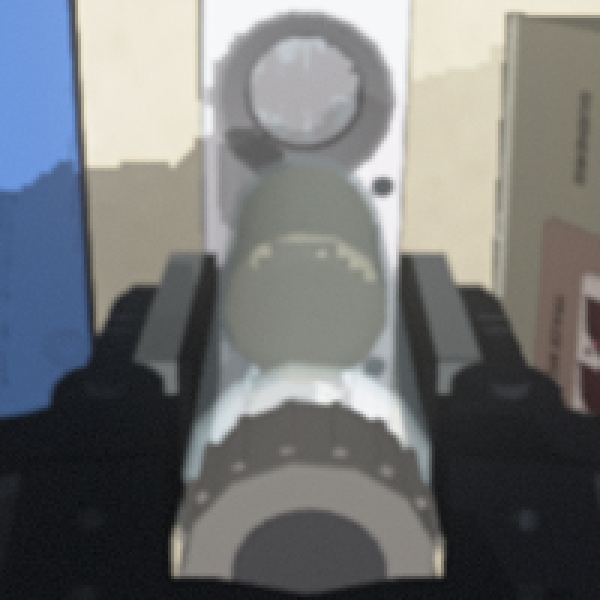

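```bash
python3 - <<'E'
from h import *
g=55
place((567.2,382.0),g)
wait(.2);release(g)
to((566,320),260,True); wait(.4)
c=camera("wrist"); cv2.imwrite('pics/wrist10.png',c["image"]); P=cloud(c); p=P.reshape(-1,3)
for (x,y),h in zip(SEAT,(50,65,80,97)):
    q=p[(np.hypot(p[:,0]-x,p[:,1]-y)<20)&(abs(p[:,2]-19.5-h)<5)]
    m=cv2.minEnclosingCircle(q[:,:2].astype(np.float32)); print(h,len(q),'top z',np.median(q[:,2]).round(1),'exp',19.5+h,np.round(m[0],1),round(m[1],1),'seat',x,y)
c=camera("side"); cv2.imwrite('pics/side10.png',c["image"][70:270,150:350].repeat(3,0).repeat(3,1)); st('')
E
```

```text
at mouth 36.14 [567.6 382.3  74.7] F [ 0.3 -0.6  0.5] gap 26.5
guard True 36.83 [567.1 382.   55.9] F [-1.5 -0.5  9.2] gap 26.7
base z 19.59684509800765
pre-open 37.02 [567.1 382.   55.9] F [-0.6 -0.6  9.4] gap 26.5
open 37.63 [566.8 381.7  55.4] F [ 0.  -0.3  0.3] gap 85.5
up 38.58 [566.7 381.7 174.9] F [ 0.5  0.5 -1.1] gap 85.7
50 406 top z 69.0 exp 69.5 [564.8 202.2] 13.2 seat 564.4 202.3
65 493 top z 84.3 exp 84.5 [565.9 261.7] 13.2 seat 565.6 262.2
80 589 top z 99.3 exp 99.5 [566.7 321.1] 13.1 seat 566.8 322.1
97 733 top z 116.3 exp 116.5 [567.2 381.6] 13.1 seat 567.9 382.1
 39.58 [565.9 320.2 259.7] F [0.2 0.8 0. ] gap 85.4
```

View pics/side10.png

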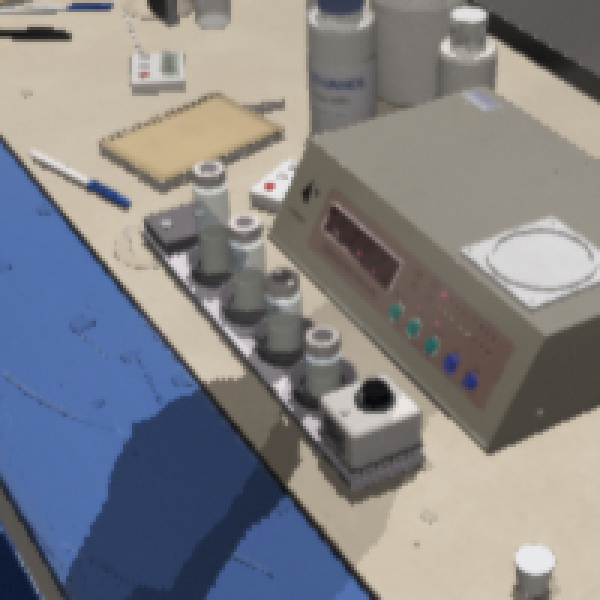

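View pics/wrist10.png

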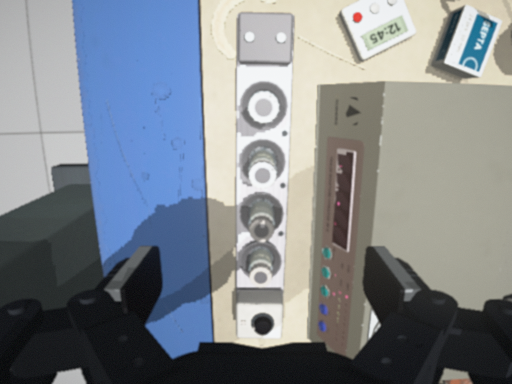

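All four vials stand upright and seated, their tops at the expected heights, and the arm is clear.

```bash
python3 -c "
from workcell import *
print(finish_job())"
```

```text
the job is handed in; nothing more can be done
None
```

All four vials are on the rail in height order. From the white drive head outward they are the 15, 20, 30 and 40 ml vials. Each one was lowered until it touched the floor of its seat and then let go. I handed the job in at about 39.6 s on the robot's clock, with the arm clear above the rail.

- **Seating:** in the last wrist picture the cap tops read 69.0, 84.3, 99.3 and 116.3 mm. Fully seated they should be 69.5, 84.5, 99.5 and 116.5 mm.
- **Position:** each cap centre is within about 1 mm of its seat centre, and all four look upright in the wrist and side views.
- **Forces:** the most I read on the tool was about 11 N.
- **Disagreements:** the scene camera put the vials up to about 3 mm away from the wrist camera's positions, so I worked from the wrist camera throughout. The gripper read 25 to 27 mm on the 28 mm glass, but the pictures showed each vial held straight.
- **First pick:** I gripped the 15 ml vial about 1 mm off centre because I had corrected for arm lag that settled on its own. I allowed for that when placing it.

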